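# Draw a chair rail tight with its cam lock

### The job

Slide the loose seat rail into the chair-frame block, bolt first, until it rests against the rubber buffers, then swing the cam's crank lever clockwise about half a turn so that its hook catches the bolt head and draws the rail in tight. Tighten by feel: stop when the lever has become firm and the buffers are well squeezed (a clamping force of about 20 N), because forcing it further, or ramming the rail, crushes the buffers. Let go of everything and leave the other things on the bench where they are.

Things in the scene. Friction and masses are not known exactly. Their poses are not given: they have to be found in the camera images.
- block: Fixed chair-frame block: dark wood base 136 x 100 x 10 mm carrying the steel cam fitting, nothing on it above 40 mm but cam and lever. Origin: on the cam's vertical axis, at bench height. Its +x axis points out of the fitting along the bolt channel towards the rail, z up. When joined, the rail's x axis lies along this x axis.
- channel (a point): Centre of the bolt channel, on the block's x axis, 52 mm from the cam axis, 18 mm up. From outside inwards: two buffer pads 24 mm apart, a flared steel mouth (76 to 52 mm from the cam axis, about 25 narrowing to 13 mm wide), the straight channel 13 mm wide between jaws 26 mm high (52 to 22 mm).
- rail: Loose seat rail: dark wood bar 150 (x) x 44 (y) x 40 (z) mm, about 0.35 kg, lying on the bench; grip it across its 44 mm. Origin: centre of its underside. A 10 mm steel bolt, centre 18 mm up, sticks 70 mm out of its -x end and ends in an upright round stud 10 mm across (the bolt head), top 40 mm up. When it touches the buffers its origin is 168 to 176 mm from the block's origin.
- bolt_head (a point): Centre of the bolt where the upright stud stands on it: 145 mm from the rail's origin towards its -x end, 18 mm up. With the rail just touching the buffers it is 23 to 31 mm from the cam axis along the block's x axis; the open hook can catch it up to about 34 mm.
- cam (a joint): Turn of the cam (rad), growing clockwise seen from above; 0 to 0.3 (open) at the start, stop at 4.4. At 0 the spiral hook's tip stands 0.95 rad anticlockwise of the block's x axis. It turns loosely (about 0.1 N m) until the hook draws the bolt head, felt from 1.7 to 3.4 rad on. The right tightness comes at a reading between 2.1 and 3.8, differing each time. It stays where it is left.
- cam_disc (a point): Centre of the top of the cam disc (60 mm across), 47 mm up on the cam axis. The hook draws in 5 mm per radian; once the rail bears on the buffers the clamping force grows by about 65 N per radian. The right 20 N takes about 0.85 N m at the lever (13 N across it at its grip) at a reading of 2.1, falling evenly to 0.62 N m (9.5 N) at 3.7, felt while turning; at rest the lever pushes back far less.
- cam_grip (a point): On the axis of the lever's grip, 72 mm up, where to hold it: a black upright round grip 14 mm across, from 50 to 96 mm up, 65 mm from the cam axis. It spins freely about its own axis, so it can be pinched from above and led round a 65 mm circle without turning the gripper; it passes over the rail. At cam = 0 it lies 1.9 rad anticlockwise of the block's x axis. The arm below it tops out at 49 mm.
- buffer: Two small fixed steel brackets, carrying the pair of black rubber pads that the rail's end bears on; the pads (12 x 11 x 27 mm, 11 to 38 mm high, 24 mm apart) yield on springs, together 25 N per mm. Origin: fixed, on the block's x axis, 97 mm from the cam axis, at bench height. The unloaded pads' front faces stand up to 4 mm further out or in than it, shimmed differently each time.
- offcut: Bystander: light wood offcut 70 x 32 x 22 mm, origin under its centre
- screwdriver: Bystander: screwdriver lying on the bench
- glue: Bystander: upright glue bottle, 56 mm across, 130 mm tall, origin under its centre
- jar: Bystander: closed jar, 64 mm across, 80 mm tall, origin under its centre
- spool: Bystander: wooden spool, 60 mm across, 50 mm tall, origin under its centre
- tin: Bystander: tin, 72 mm across, 60 mm tall, origin under its centre
- hammer: Bystander: hammer lying on the far side of the block
Mind the look-alikes: they are no part of the job. Of the things that look like the rail, the larger one is meant.

How it is judged:
By the outcome, as a careful person would: the job done as asked, in the order asked, and still so for the second after the job is handed in, with the robot touching nothing.
It also fails if it takes over 67 s, if anything falls off the work surface, if the arm or the gripper's body presses on something with over 40 N, if the wrist force passes 120 N, or if a joint passes its speed limit or range.

### The arm

A 6-joint arm with a two-finger parallel gripper is mounted at the origin on the work surface. World frame = base frame: x ahead of the robot, y to its left, z up, the work surface at z = 0. Lengths are in m, angles in rad, forces in N, time in s.
With the tool pointing down it reaches from about 0.25 to 0.8 m from the base axis. Payload 3.9 kg.
Tool frame: the origin (TCP) lies between the finger pads; the fingertips stand 8 mm ahead of it and the grasp point (between the pads) lies 11 mm behind it; z points along the fingers, y is the direction in which the jaws open and shut (so a half turn about z gives the same grasp; the last joint's range is limited). The gripper opens to 85 mm and grips with 20 to 120 N. Pads are 22 mm wide; open, the fingers measure 114 mm over their backs; the gripper's body (76 mm by 85 mm) begins 54 mm behind the grasp point. The pads swing forward as they close: fully open they stand 13 mm farther back than shut.
Start: joints at [0, 0.26, -0.138, 1.173, 0, 1.571], TCP at [0.525, -0, 0.239] pointing down, gripper open.
Joint ranges: [-2.78, 2.78], [-0.83, 1.72], [-1.28, 1.37], [-1.9, 2.12], [-1.57, 1.48], [-3.14, 3.14]. Speed limits (rad/s): [2.57, 2.57, 3.14, 3.14, 3.14, 3.14].

### API

Orientations are given as a unit quaternion [x, y, z, w].
In Python, from station import manip, imaging gives the robot as it stands.
- The arm moves only by the tool carry_out, never from a script. Its argument "plan" is a list of rows, each a list of 7 numbers: the shift along the world's x, y, z each as a share of 0.25 m, from -1 to 1, then the turn, a rotation vector about the world's x, y, z each as a share of 120 degrees, from -1 to 1, then the opening, from 0 (shut) to 1 (fully open). In form: [[x, y, z, wx, wy, wz, jaw], ...]. A call has exactly 5 rows; each row shifts and turns the commanded pose from where the row before left it; what a row does not reach is not made up. A row lasts 1/8 s, in which the tool goes at most 62.5 mm and 10.7 degrees, less where a joint would pass 70% of its speed; a pose out of reach is approached as far as the arm can. A call with a number of a shift or a turn outside -1 to 1 is refused whole. A call with a gripper value outside its range is refused whole. The fingers move at their own pace and stop on an object; "newtons" is the grip in N (left out, the last holds). Time passes only in rows, so rows that do not move let the fingers close, or fill a call up. It gives the time, the measured TCP pose, the force and the opening at its end, in the units of the state.
- manip.sense(): the state, without advancing time (a new reading comes with each control period).
- imaging.get_image(name): name is "scene" or "side" or "wrist"; returns a dict with "image" (480x640x3 uint8, red, green, blue), "z_map" (480x640 float32, m along the optical axis (not along the pixel's ray), 0 where there is no reading), "camera_matrix" (3x3 intrinsics, pixels), "cam_to_world" (4x4, takes a point from camera to world coordinates); the wrist camera has in their place "mount" (4x4, takes a point from camera to tool coordinates, whose origin is the TCP and whose axes are the flange's). Camera axes: x right, y up, looking along -z (the intrinsics and any distortion apply to the point x, -y, -z); pixel columns grow to the right and rows downward; lengths in m; the calibration is good to about 2 mm. A picture is of the moment at which its call begins: read the wrist's pose just before it.
- manip.finish_job(): hands the job in, once; it reports no verdict.
Trained networks look in a picture, given as the dict that the camera call returned (one of the last four; its "shot" number tells which), for a name from the list of things; names that differ only in an ending like _2 or _b are one class to them, and where a whole thing is asked for, a point or a joint stands for the part that bears it (a point fixed in the world has none). Each returns a list of dicts, best first, with "conf" (0 to 1); they miss things now and then, are a little off and sometimes report something else, mostly with a low value. They report only what shows in the picture. A call takes as long as a camera call. They do not tell look-alikes from the thing itself.
- imaging.spot_in(query, picture): "box" ([left, top, right, bottom] as shares, 0 to 1, of the picture: columns of its width, rows of its height, round what is visible of it).
- imaging.tip_of(query, picture): "at" ([column, row] as shares, 0 to 1, of the picture: columns of its width, rows of its height: a listed point, or the origin of a listed thing).
The state is a dict: "time": time; "q": joint angles; "qd": joint speeds; "tau": joint torques, N m; "eef_pos": TCP position; "tool_rot": TCP orientation; "ft_force": force on the tool from outside, world axes, zero at the start; "wrist_torque": the same for the moment, N m; "opening": opening from 0.0 (shut) to 1.0 (fully open).
Only numpy, scipy, OpenCV 4.12 (cv2) and the standard library are available. Lean on these libraries where they do the work, as an engineer would, in place of code of your own. Each camera call takes 0.05 s, during which the arm holds its last target.

## Working session

There is one attempt and no reset: what is moved stays moved. The work goes in short steps, Python scripts to look and compute and a tool call to move; the robot and the scene stay as the last step left them, time stands still between calls to the robot, and variables do not carry over. Pictures are saved under pics/ and viewed, and the job is handed in when it is done.

Besides the shell and the picture viewer there is one more tool, called after "Request:" by a JSON object that holds its "fn" and its "kwargs". carry_out: Moves the arm, as the interface text tells. Shift numbers are shares of 0.25 m and turn numbers shares of 120 degrees, none past 1 either way. Its arguments: {"type":"object","properties":{"plan":{"type":"array"},"newtons":{"type":"number"}},"required":["plan"]}

```bash
ls; mkdir -p pics; cat > h.py <<'E'
import numpy as np, cv2
from station import manip, imaging
def save(p,n): cv2.imwrite('pics/'+n+'.png', cv2.cvtColor(p['image'],cv2.COLOR_RGB2BGR))
def c2w(p,st=None):
    if 'cam_to_world' in p: return np.array(p['cam_to_world'])
    from scipy.spatial.transform import Rotation as R
    T=np.eye(4);T[:3,:3]=R.from_quat(st['tool_rot']).as_matrix();T[:3,3]=st['eef_pos'];return T@np.array(p['mount'])
def ray(p,u,v,st=None):
    K=np.array(p['camera_matrix']);T=c2w(p,st)
    d=np.array([(u-K[0,2])/K[0,0],-(v-K[1,2])/K[1,1],-1.]);return T[:3,3],T[:3,:3]@d
def atz(p,u,v,z,st=None):
    o,d=ray(p,u,v,st);return o+d*(z-o[2])/d[2]
def depthpt(p,u,v,st=None):
    o,d=ray(p,u,v,st);return o+d*p['z_map'][int(v),int(u)]
def proj(p,X,st=None):
    T=np.linalg.inv(c2w(p,st));c=T[:3,:3]@np.array(X)+T[:3,3];K=np.array(p['camera_matrix'])
    return K[0,0]*c[0]/-c[2]+K[0,2],K[1,1]*-c[1]/-c[2]+K[1,2]
E
python3 - <<'E'
from h import *
np.set_printoptions(precision=4,suppress=True)
print(manip.sense())
for n in ['scene','side','wrist']:
    st=manip.sense();p=imaging.get_image(n);save(p,n+'0');print(n,[k for k in p],p['camera_matrix'])
    if n!='wrist': print(p['cam_to_world'])
    else: print(p['mount'])
    for q in ['block','rail','channel','bolt_head','cam_disc','cam_grip','buffer']:
        print(q,[ (np.round(np.array(r['at'])*[640,480],1),round(r['conf'],2)) for r in imaging.tip_of(q,p)][:4])
E
```

```text
pics
{'time': 0.0, 'q': array([ 0.    ,  0.2607, -0.1394,  1.1727,  0.    ,  1.5708]), 'qd': array([-0.0002, -0.0003, -0.0002,  0.0013,  0.0001,  0.0006]), 'tau': array([ -0.0003, -40.5677,  25.3926,   0.0189,  -0.    ,   0.    ]), 'eef_pos': array([0.5243, 0.    , 0.2385]), 'tool_rot': array([ 0.7071,  0.7071, -0.0007, -0.0007]), 'ft_force': array([ 0.3974,  0.0289, -0.4543]), 'wrist_torque': array([-0.0555, -0.0128, -0.0032]), 'opening': 0.9960254260325306}
scene ['image', 'z_map', 'camera_matrix', 'cam_to_world', 'shot'] [[569.8235   0.     325.0025]
 [  0.     569.8235 247.5498]
 [  0.       0.       1.    ]]
[[-0.4252 -0.588   0.6881  1.4761]
 [ 0.905  -0.2635  0.3341  0.4434]
 [-0.0151  0.7648  0.6441  0.9492]
 [ 0.      0.      0.      1.    ]]
block [(array([352.6, 290.7]), 0.67)]
rail [(array([269.7, 205.2]), 0.96), (array([260.1, 250. ]), 0.69), (array([352.4, 289.6]), 0.66)]
channel [(array([331.6, 278.1]), 0.75), (array([377.3, 356. ]), 0.56)]
bolt_head [(array([311.4, 266. ]), 0.9), (array([251.6, 180.6]), 0.86)]
cam_disc [(array([350.3, 273.2]), 0.81)]
cam_grip [(array(
[... 631 characters left out ...]
.7, 257. ]), 0.16)]
cam_grip [(array([319.6, 202. ]), 0.87)]
buffer [(array([324.4, 255.2]), 0.52)]
wrist ['image', 'z_map', 'camera_matrix', 'mount', 'shot'] [[391.0303   0.     327.0004]
 [  0.     391.0303 232.2243]
 [  0.       0.       1.    ]]
[[ 0.0001  0.9597  0.2809  0.0709]
 [ 1.      0.0001 -0.0007  0.001 ]
 [-0.0007  0.2809 -0.9597 -0.135 ]
 [ 0.      0.      0.      1.    ]]
block [(array([387.8, 114. ]), 0.82), (array([346.1, 361.6]), 0.53)]
rail []
channel [(array([385.7, 171.9]), 0.74)]
bolt_head [(array([347.7, 240.7]), 0.77), (array([240.8, 241.8]), 0.2)]
cam_disc [(array([392.6, 115.4]), 0.89)]
cam_grip [(array([489.8,  92.6]), 0.58)]
buffer [(array([374.2, 218.6]), 0.64)]
```

View pics/scene0.png

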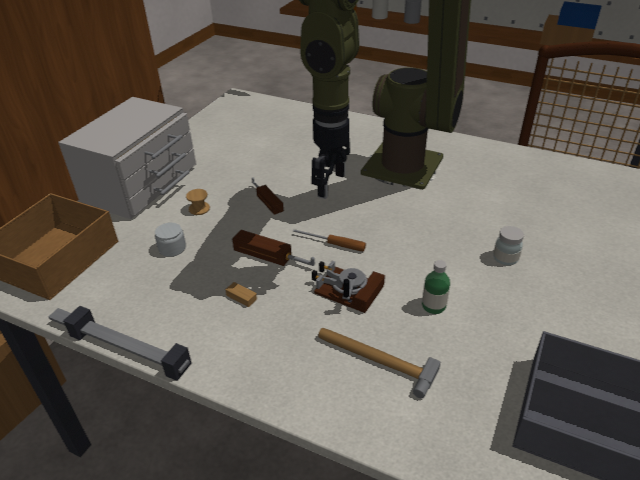

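View pics/side0.png

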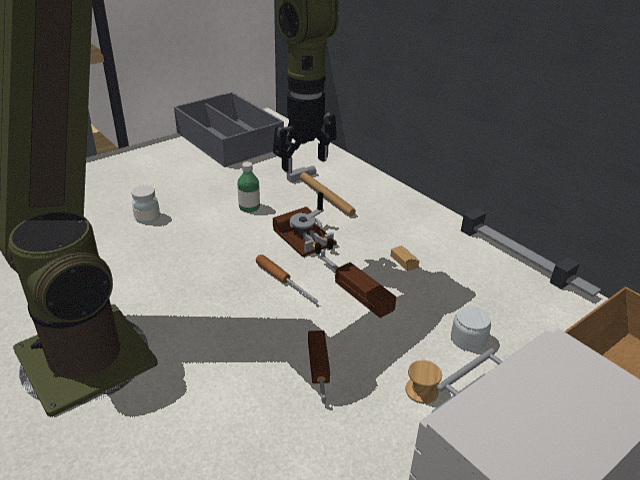

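View pics/wrist0.png

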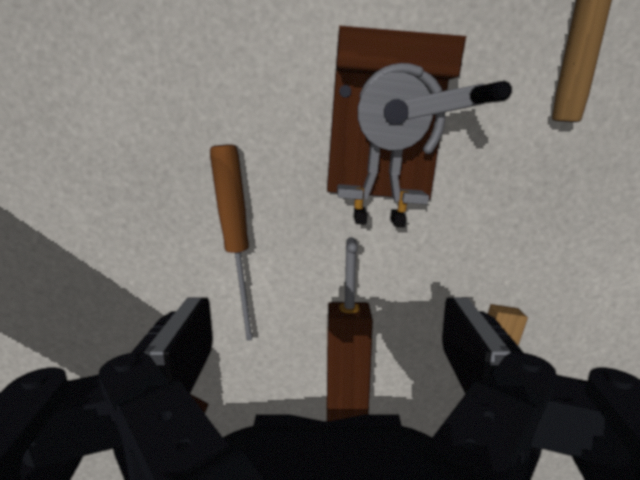

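The wrist view shows the cam disc at about (397,110), the grip at (490,92), the bolt head at (351,242) and the rail at (350,360). There are two rail candidates:
- **Large bar:** scene (262,248), side (365,288).
- **Small bar:** scene (268,198), side (318,357).

I'll measure both and check them in an enlarged crop.

```bash
python3 - <<'E'
from h import *
np.set_printoptions(precision=4,suppress=True)
st=manip.sense();w=imaging.get_image('wrist');s=imaging.get_image('scene');d=imaging.get_image('side')
for n,p,L in [('wrist',w,dict(disc=(392,112,.047),grip=(490,92,.096),head=(351,242,.04),r1=(328,310,.04),r2=(371,310,.04),r3=(367,410,.04),r4=(328,410,.04),padL=(360,216,.038),padR=(399,218,.038),bl=(339,27,.01),br=(465,38,.01),b3=(328,192,.01),b4=(432,200,.01))),
 ('scene',s,dict(disc=(350,274,.047),head=(312,261,.04),grip=(346,280,.096))),('side',d,dict(disc=(301,220,.047),head=(323,258,.04),grip=(320,192,.096)))]:
    for k,(u,v,z) in L.items(): print(n,k,atz(p,u,v,z,st),depthpt(p,u,v,st), )
# colour/height masks
im=s['image'];a=im[170:320,210:400];b=d['image'][200:420,260:420]
A=cv2.resize(a,None,fx=3,fy=3,interpolation=cv2.INTER_CUBIC)
cv2.imwrite('pics/cropA.png',A[...,::-1])
B=cv2.resize(b,None,fx=2.7,fy=2.7,interpolation=cv2.INTER_CUBIC)
cv2.imwrite('pics/cropB.png',B[...,::-1])
np.savez('w0.npz',z=w['z_map'])
E
```

```text
wrist disc [0.5783 0.0754 0.047 ] [0.5775 0.0753 0.0518]
wrist grip [0.6356 0.0875 0.096 ] [0.6378 0.0879 0.0906]
wrist head [ 0.5478 -0.0361  0.04  ] [ 0.5482 -0.0381  0.0338]
wrist r1 [ 0.5272 -0.1036  0.04  ] [ 0.5273 -0.1142  0.0196]
wrist r2 [ 0.5679 -0.1036  0.04  ] [ 0.5729 -0.1244  0.0001]
wrist r3 [ 0.5674 -0.2173  0.04  ] [ 0.5673 -0.2166  0.0407]
wrist r4 [ 0.5273 -0.2173  0.04  ] [ 0.5273 -0.2175  0.0398]
wrist padL [ 0.5555 -0.0125  0.038 ] [ 0.5554 -0.0124  0.0386]
wrist padR [ 0.5901 -0.0144  0.038 ] [ 0.5899 -0.0141  0.039 ]
wrist bl [0.5364 0.1442 0.01  ] [0.5355 0.1384 0.039 ]
wrist br [0.6432 0.1358 0.01  ] [0.6343 0.1309 0.0379]
wrist b3 [0.5272 0.0038 0.01  ] [0.5272 0.0036 0.0091]
wrist b4 [ 0.6258 -0.0039  0.01  ] [ 0.6287 -0.006  -0.0004]
scene disc [0.575  0.0692 0.047 ] [0.5756 0.0694 0.0476]
scene head [ 0.5632 -0.0354  0.04  ] [ 0.5524 -0.0411  0.0293]
scene grip [0.6451 0.0891 0.096 ] [0.6429 0.0882 0.0937]
side disc [0.5746 0.0756 0.047 ] [0.572  0.0722 0.0498]
side head [ 0.5264 -0.0695  0.04  ] [ 0.5465 -0.0458  0.0168]
side grip [0.6428 0.0886 0.096 ] [0.6465 0.0931 0.0926]
```

View pics/cropA.png

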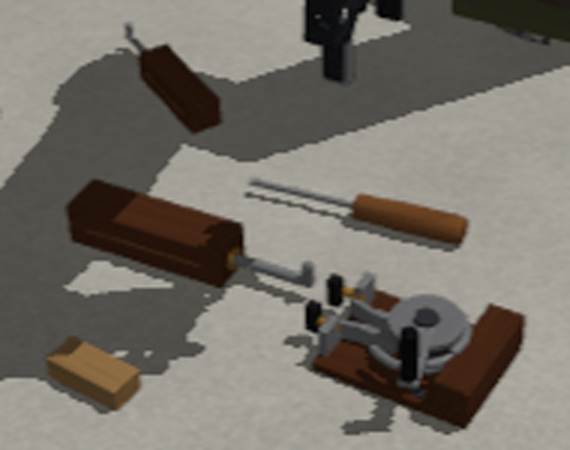

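View pics/cropB.png

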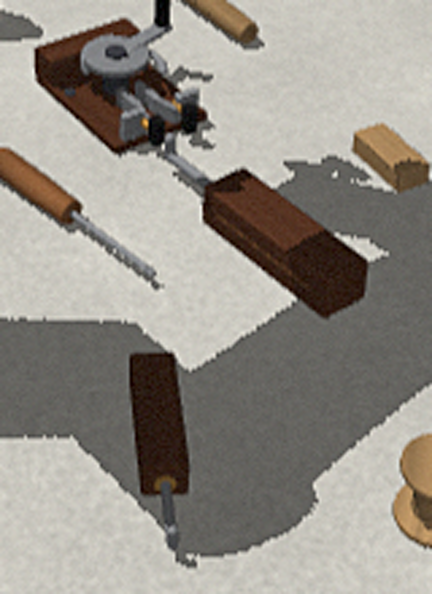

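The crops confirm it: the large bar at scene (262,248) is the rail, and it lies almost in line with the channel. The one at scene (268,198) is a clearly smaller look-alike. Next I'll get precise poses from the point clouds.

```bash
cat >> h.py <<'E'
def cloud(p,st=None,rows=(0,480)):
    v,u=np.mgrid[rows[0]:rows[1],0:640];z=p['z_map'][rows[0]:rows[1]];K=np.array(p['camera_matrix']);T=c2w(p,st)
    m=z>0;z=z[m];u=u[m];v=v[m]
    P=np.c_[(u-K[0,2])/K[0,0]*z,-(v-K[1,2])/K[1,1]*z,-z]
    return P@T[:3,:3].T+T[:3,3], p['image'][rows[0]:rows[1]][m]
E
python3 - <<'E'
from h import *
np.set_printoptions(precision=4,suppress=True)
st=manip.sense();D={}
for n in ['wrist','scene','side']:
    p=imaging.get_image(n);D[n]=cloud(p,st,(0,290) if n=='wrist' else (0,480))
    if n=='wrist': D[n]=cloud(p,st,(0,420))
for n,(P,C) in D.items():
    C=C.astype(int)
    # rail top
    m=(abs(P[:,2]-.04)<.004)&(P[:,0]>.5)&(P[:,0]<.6)&(P[:,1]>-.28)&(P[:,1]<-.09)&(C[:,0]>C[:,2]*1.25)
    if m.sum()>20: print(n,'railtop',m.sum(),cv2.minAreaRect((P[m,:2]*1000).astype(np.float32)),P[m,2].mean())
    # slices in y : edges of rail in x
    for a in np.arange(-.25,-.1,.03):
        q=P[m&(P[:,1]>a)&(P[:,1]<a+.03)]
        if len(q)>10: print('   y',a,np.percentile(q[:,0],[1,50,99]),len(q))
    b=(P[:,2]>.005)&(P[:,2]<.014)&(P[:,0]>.5)&(P[:,0]<.65)&(P[:,1]>-.02)&(P[:,1]<.17)&(C[:,0]>C[:,2]*1.25)
    if b.sum()>20: print(n,'base',b.sum(),cv2.minAreaRect((P[b,:2]*1000).astype(np.float32)))
    b=(P[:,2]>.005)&(P[:,2]<.045)&(P[:,0]>.5)&(P[:,0]<.66)&(P[:,1]>-.02)&(P[:,1]<.17)&(C[:,0]>C[:,2]*1.25)
    if b.sum()>20: print(n,'block',b.sum(),cv2.minAreaRect((P[b,:2]*1000).astype(np.float32)))
    pd=(abs(P[:,2]-.0385)<.003)&(P[:,0]>.53)&(P[:,0]<.62)&(P[:,1]>-.04)&(P[:,1]<.005)&(C.max(1)<50)
    print(n,'pads',[ (g.sum(),P[g].mean(0),P[g].min(0),P[g].max(0)) for g in [pd&(P[:,0]<.573),pd&(P[:,0]>=.573)] if g.sum()])
    ds=(abs(P[:,2]-.047)<.004)&(np.hypot(P[:,0]-.577,P[:,1]-.074)<.034)
    if ds.sum(): print(n,'disc',cv2.minEnclosingCircle((P[ds,:2]*1000).astype(np.float32)),P[ds].mean(0))
    hd=(P[:,2]>.031)&(P[:,2]<.046)&(abs(P[:,0]-.549)<.015)&(abs(P[:,1]+.04)<.015)
    if hd.sum(): print(n,'head',hd.sum(),P[hd].mean(0))
    bt=(P[:,2]>.018)&(P[:,2]<.028)&(abs(P[:,0]-.548)<.02)&(abs(P[:,1]+.07)<.02)
    if bt.sum(): print(n,'bolt',bt.sum(),P[bt].mean(0))
    gr=(P[:,2]>.07)&(P[:,2]<.1)&(np.hypot(P[:,0]-.642,P[:,1]-.088)<.03)
    if gr.sum(): print(n,'grip',gr.sum(),P[gr].mean(0))
E
```

```text
wrist railtop 4327 ((547.7642211914062, -170.73500061035156), (117.54003143310547, 43.10198974609375), 89.52363586425781) 0.04040686817466858
   y -0.25 [0.5262 0.5396 0.5673] 195
   y -0.22 [0.5262 0.5475 0.5683] 1049
   y -0.19 [0.5262 0.5473 0.5688] 1108
   y -0.16 [0.5272 0.5479 0.569 ] 1177
   y -0.13 [0.5272 0.5482 0.5686] 798
wrist base 5981 ((578.5372924804688, 53.4239387512207), (106.84822845458984, 98.63168334960938), 85.47380065917969)
wrist block 11370 ((579.39111328125, 60.77971649169922), (151.74485778808594, 98.99679565429688), 85.76943969726562)
wrist pads [(np.int64(133), array([ 0.5562, -0.0138,  0.0382]), array([ 0.5511, -0.0199,  0.0355]), array([ 0.561 , -0.0086,  0.0403])), (np.int64(133), array([ 0.5908, -0.0166,  0.0382]), array([ 0.586 , -0.0227,  0.0358]), array([ 0.5957, -0.011 ,  0.0408]))]
wrist disc ((581.1802978515625, 77.62836456298828), 31.880813598632812) [0.5802 0.0774 0.048 ]
wrist head 106 [ 0.549  -0.0413  0.0378]
wrist bolt 377 [ 0.5488 -0.0704  0.0224]
wrist grip 601 [0.6418 0.0879 0.0902]
scene railtop 591 ((547.9945068359375, -185.72059631347
[... 1303 characters left out ...]
2] 71
side base 531 ((576.7171630859375, 59.20467758178711), (153.42745971679688, 101.72838592529297), 84.5149917602539)
side block 911 ((576.224853515625, 57.697914123535156), (157.91615295410156, 102.1025161743164), 85.3577651977539)
side pads [(np.int64(12), array([ 0.5533, -0.0173,  0.0374]), array([ 0.5485, -0.0239,  0.0356]), array([ 0.5591, -0.0111,  0.0411])), (np.int64(10), array([ 0.5887, -0.0179,  0.0371]), array([ 0.5843, -0.021 ,  0.0355]), array([ 0.5942, -0.0138,  0.0391]))]
side disc ((579.3687744140625, 74.2173080444336), 32.88239288330078) [0.5775 0.0737 0.0472]
side head 15 [ 0.5463 -0.0437  0.0361]
side bolt 49 [ 0.5461 -0.0711  0.0215]
side grip 52 [0.6408 0.0858 0.0857]
```

Request:
{"fn": "carry_out", "kwargs": {"plan": [[0.023,-0.15,-0.11,0,0,0,1],[0.023,-0.15,-0.11,0,0,0,1],[0.023,-0.15,-0.11,0,0,0,1],[0.0235,-0.15,-0.11,0,0,0,1],[0,-0.146,-0.11,0,0,0,1]], "newtons": 60}}

```text
time: 2.12
eef_pos: [0.5487, -0.1879, 0.101]
tool_rot: [0.707, 0.707, 0.0, 0.0]
ft_force: [0.6, 0.4, -0.4]
opening: 1.003
```

```bash
python3 - <<'E'
from h import *
np.set_printoptions(precision=4,suppress=True)
st=manip.sense();print(st['eef_pos'],st['qd'],st['ft_force'])
p=imaging.get_image('wrist');save(p,'w1')
for q in ['screwdriver','offcut','glue','hammer']:
  for n in ['scene']:
    s=imaging.get_image(n)
    for r in imaging.tip_of(q,s)[:1]: print(q,atz(s,r['at'][0]*640,r['at'][1]*480,0.0))
E
```

```text
[ 0.5487 -0.1879  0.101 ] [-0.487   0.319  -0.1083 -0.4229  0.0003 -0.4819] [ 0.626   0.4239 -0.4368]
screwdriver [ 0.4494 -0.0498  0.    ]
offcut [ 0.7138 -0.1547  0.    ]
glue [0.5593 0.2713 0.    ]
hammer [0.7429 0.1901 0.    ]
```

View pics/w1.png

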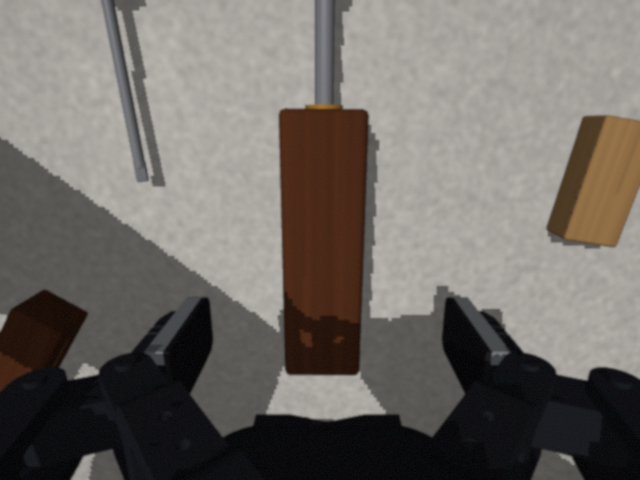

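The rail is centred between the fingers at columns 280–368. Both the screwdriver and the offcut are clear, so I'll descend and grip.

Request:
{"fn": "carry_out", "kwargs": {"plan": [[0,0,-0.12,0,0,0,1],[0,0,-0.12,0,0,0,1],[0,0,-0.1,0,0,0,1],[0,0,0,0,0,0,1],[0,0,0,0,0,0,1]]}}

```text
time: 3.2
eef_pos: [0.5491, -0.1864, 0.018]
tool_rot: [0.707, 0.707, 0.0, 0.001]
ft_force: [0.9, -0.2, -0.5]
opening: 0.999
```

Request:
{"fn": "carry_out", "kwargs": {"plan": [[0,0,0,0,0,0,0.3],[0,0,0,0,0,0,0.3],[0,0,0,0,0,0,0.3],[0,0,0,0,0,0,0.3],[0,0,0,0,0,0,0.3]]}}

```text
time: 3.82
eef_pos: [0.5485, -0.1868, 0.0178]
tool_rot: [0.707, 0.707, 0.0, 0.001]
ft_force: [-1.1, 0.8, 6.3]
opening: 0.503
```

Request:
{"fn": "carry_out", "kwargs": {"plan": [[0.02,0,0.002,0,0,-0.0185,0.3],[0.025,0,0,0,0,-0.019,0.3],[0,0,0,0,0,0,0.3],[0,0,0,0,0,0,0.3],[0,0,0,0,0,0,0.3]]}}

```text
time: 4.45
eef_pos: [0.5585, -0.1864, 0.0178]
tool_rot: [0.735, 0.679, -0.0, -0.0]
ft_force: [-2.8, 0.2, 6.4]
opening: 0.503
```

```bash
python3 - <<'E'
from h import *
np.set_printoptions(precision=4,suppress=True)
st=manip.sense();print(st['eef_pos'],st['tool_rot'],st['ft_force'])
p=imaging.get_image('wrist');save(p,'w2')
P,C=cloud(p,st,(0,300));C=C.astype(int)
pd=(abs(P[:,2]-.0385)<.004)&(P[:,0]>.53)&(P[:,0]<.62)&(P[:,1]>-.04)&(P[:,1]<.005)&(C.max(1)<50)
print('pads',[ (g.sum(),P[g].mean(0),P[g].min(0),P[g].max(0)) for g in [pd&(P[:,0]<.573),pd&(P[:,0]>=.573)] if g.sum()])
hd=(P[:,2]>.031)&(P[:,2]<.046)&(abs(P[:,0]-.57)<.03)&(abs(P[:,1]+.04)<.015)
print('head',hd.sum(),P[hd].mean(0),P[hd].min(0),P[hd].max(0))
for a in [-.1,-.09,-.08,-.07,-.06]:
  bt=(P[:,2]>.018)&(P[:,2]<.028)&(abs(P[:,0]-.565)<.02)&(abs(P[:,1]-a)<.005); print(a,bt.sum(),P[bt].mean(0))
for q in ['bolt_head','channel','buffer','cam_disc','cam_grip']:
  for r in imaging.tip_of(q,p)[:2]:
    u,v=np.array(r['at'])*[640,480]; print(q,u,v,r['conf'],atz(p,u,v,dict(bolt_head=.018,channel=.018,buffer=0,cam_disc=.047,cam_grip=.072)[q],st))
E
```

```text
[ 0.5585 -0.1864  0.0178] [ 0.7345  0.6786 -0.0004 -0.0005] [-2.8357  0.1654  6.4469]
pads []<stdin>:9: RuntimeWarning: Mean of empty slice.
  ret = um.true_divide(
Traceback (most recent call last):
ValueError: zero-size array to reduction operation minimum which has no identity
```

View pics/w2.png

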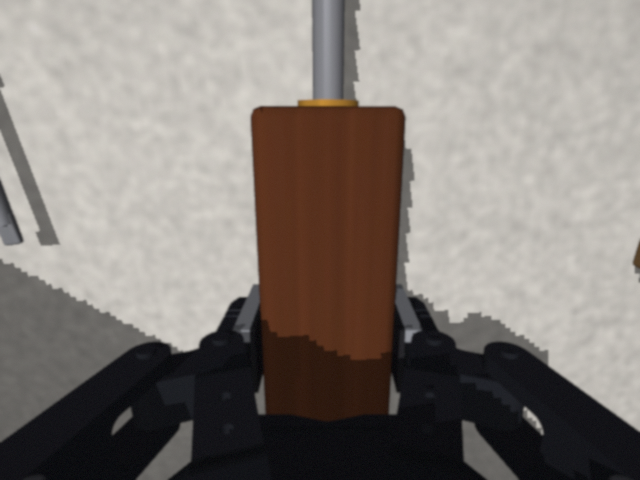

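Request:
{"fn": "carry_out", "kwargs": {"plan": [[0.005,0.03,0.002,0,0,0,0.3],[0,0.03,0,0,0,0,0.3],[0,0,0,0,0,0,0.3],[0,0,0,0,0,0,0.3],[0,0,0,0,0,0,0.3]]}}

```text
time: 5.12
eef_pos: [0.5608, -0.1709, 0.0178]
tool_rot: [0.734, 0.679, 0.0, -0.0]
ft_force: [0.3, 2.3, 1.5]
opening: 0.502
```

```bash
python3 - <<'E'
from h import *
np.set_printoptions(precision=4,suppress=True)
st=manip.sense();print(st['eef_pos'],st['tool_rot'],st['ft_force'])
e=np.array([-.079,-.9969]);n=np.array([.9969,-.079])
for nm,cr in [('scene',(240,340,270,400)),('side',(180,330,250,410))]:
    p=imaging.get_image(nm)
    cv2.imwrite('pics/c_%s.png'%nm,cv2.resize(p['image'][cr[0]:cr[1],cr[2]:cr[3]],None,fx=5 if nm=='scene' else 4,fy=5 if nm=='scene' else 4,interpolation=cv2.INTER_CUBIC)[...,::-1])
    P,C=cloud(p);C=C.astype(int)
    pd=(abs(P[:,2]-.0385)<.003)&(P[:,0]>.53)&(P[:,0]<.62)&(P[:,1]>-.03)&(P[:,1]<.005)&(C.max(1)<50)
    a=[P[g].mean(0)[:2] for g in [pd&(P[:,0]<.573),pd&(P[:,0]>=.573)]]
    mid=(a[0]+a[1])/2
    hd=(P[:,2]>.031)&(P[:,2]<.046)&(abs(P[:,0]-.572)<.012)&(abs(P[:,1]+.03)<.015)&(C.min(1)>70)
    bt=(P[:,2]>.018)&(P[:,2]<.026)&(abs(P[:,0]-.57)<.02)&(abs(P[:,1]+.065)<.02)&(C.min(1)>60)
    for k,g in [('head',hd),('bolt',bt)]:
        q=P[g].mean(0)[:2]; print(nm,k,g.sum(),q,'lateral rel mid',(q-mid)@n,'along',(q-mid)@e, 'mid',mid)
E
```

```text
[ 0.5608 -0.1709  0.0178] [ 0.7341  0.679   0.0005 -0.0003] [0.3247 2.2653 1.4517]
scene head 12 [ 0.5742 -0.0246] lateral rel mid -0.00011977177353920636 along 0.0107863563867042 mid [ 0.5752 -0.0138]
scene bolt 46 [ 0.5709 -0.0652] lateral rel mid -0.0002134028497813418 along 0.051588533456603886 mid [ 0.5752 -0.0138]
side head 18 [ 0.5696 -0.0281] lateral rel mid -8.142682204587239e-05 along 0.009885295477436596 mid [ 0.5704 -0.0183]
side bolt 38 [ 0.5679 -0.0604] lateral rel mid 0.0007878218345429683 along 0.04223915179915426 mid [ 0.5704 -0.0183]
```

View pics/c_scene.png

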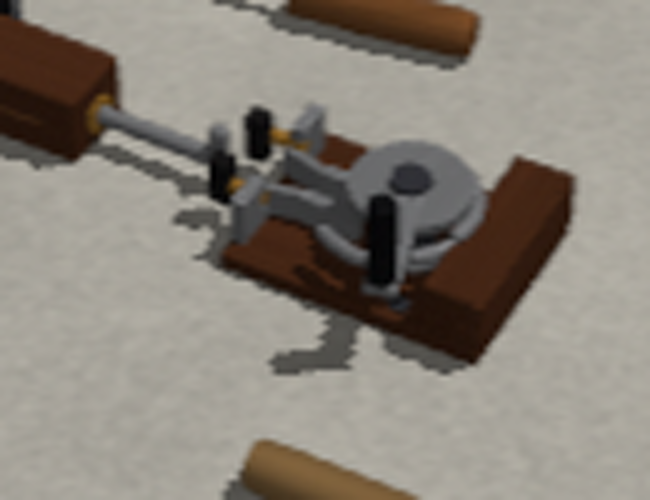

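View pics/c_side.png

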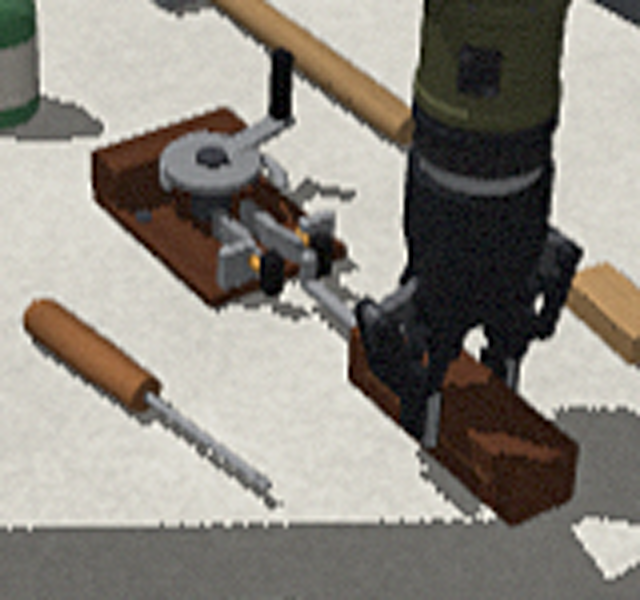

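Both fixed cameras put the bolt head within about 0.2 mm of the mid-line between the pads. I'll slide the rail in along the block axis.

Request:
{"fn": "carry_out", "kwargs": {"plan": [[0.0032,0.04,0,0,0,0,0.3],[0.0032,0.04,0,0,0,0,0.3],[0.0032,0.04,0,0,0,0,0.3],[0.0032,0.04,0,0,0,0,0.3],[0.0032,0.04,0,0,0,0,0.3]]}}

```text
time: 5.85
eef_pos: [0.5647, -0.1208, 0.0178]
tool_rot: [0.734, 0.679, -0.0, 0.0]
ft_force: [-0.7, -2.0, 0.7]
opening: 0.503
```

Request:
{"fn": "carry_out", "kwargs": {"plan": [[0.0016,0.02,0,0,0,0,0.3],[0.0016,0.02,0,0,0,0,0.3],[0.0008,0.01,0,0,0,0,0.3],[0,0,0,0,0,0,0.3],[0,0,0,0,0,0,0.3]]}}

```text
time: 6.48
eef_pos: [0.5657, -0.1086, 0.0179]
tool_rot: [0.734, 0.679, 0.0, -0.0]
ft_force: [0.4, 0.1, 0.9]
opening: 0.505
```

Request:
{"fn": "carry_out", "kwargs": {"plan": [[0.0008,0.01,0,0,0,0,0.3],[0.0008,0.01,0,0,0,0,0.3],[0.0003,0.004,0,0,0,0,0.3],[0,0,0,0,0,0,0.3],[0,0,0,0,0,0,0.3]]}}

```text
time: 7.1
eef_pos: [0.5661, -0.103, 0.0178]
tool_rot: [0.734, 0.679, 0.0, -0.0]
ft_force: [0.8, -2.3, 1.1]
opening: 0.509
```

Request:
{"fn": "carry_out", "kwargs": {"plan": [[0.0003,0.004,0,0,0,0,0.3],[0.0003,0.004,0,0,0,0,0.3],[0,0,0,0,0,0,0.3],[0,0,0,0,0,0,0.3],[0,0,0,0,0,0,0.3]]}}

```text
time: 7.72
eef_pos: [0.5663, -0.1009, 0.0178]
tool_rot: [0.734, 0.679, 0.0, -0.0]
ft_force: [0.2, -2.8, 1.3]
opening: 0.504
```

Request:
{"fn": "carry_out", "kwargs": {"plan": [[0.0003,0.004,0,0,0,0,0.3],[0,0,0,0,0,0,0.3],[0.0003,0.004,0,0,0,0,0.3],[0,0,0,0,0,0,0.3],[0,0,0,0,0,0,0.3]]}}

```text
time: 8.35
eef_pos: [0.5664, -0.0989, 0.0178]
tool_rot: [0.734, 0.679, 0.0, -0.0]
ft_force: [-0.1, -1.9, 3.1]
opening: 0.507
```

```bash
python3 - <<'E'
from h import *
for nm,cr in [('scene',(220,330,240,400)),('side',(180,330,250,410))]:
    p=imaging.get_image(nm)
    cv2.imwrite('pics/d_%s.png'%nm,cv2.resize(p['image'][cr[0]:cr[1],cr[2]:cr[3]],None,fx=4,fy=4,interpolation=cv2.INTER_CUBIC)[...,::-1])
E
```

```text
(no output)
```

View pics/d_scene.png

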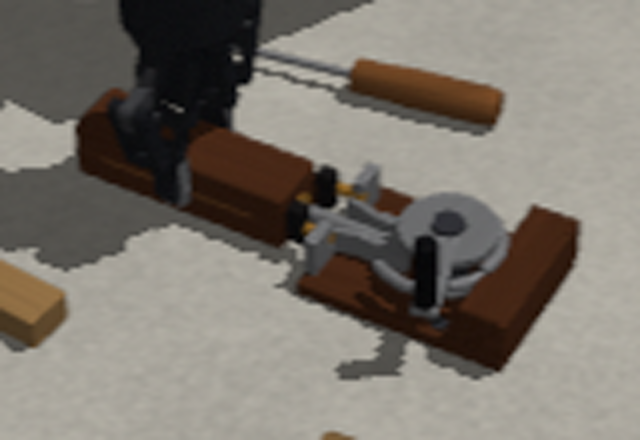

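View pics/d_side.png

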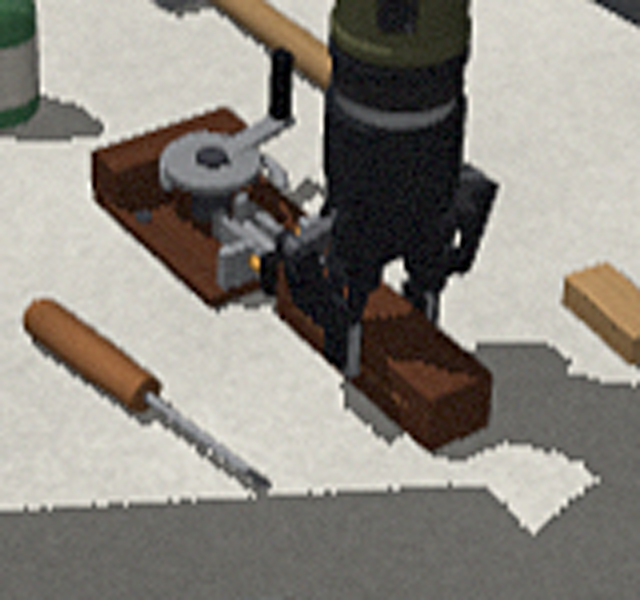

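The rail end has all but reached the pads, at about (300,210) in the scene crop. From here I'll creep in half-millimetre steps.

Request:
{"fn": "carry_out", "kwargs": {"plan": [[0.0002,0.002,0,0,0,0,0.3],[0,0,0,0,0,0,0.3],[0.0001,0.002,0,0,0,0,0.3],[0,0,0,0,0,0,0.3],[0,0,0,0,0,0,0.3]]}}

```text
time: 9.07
eef_pos: [0.5665, -0.098, 0.0178]
tool_rot: [0.734, 0.679, 0.0, 0.0]
ft_force: [-0.4, -2.9, 1.7]
opening: 0.509
```

Request:
{"fn": "carry_out", "kwargs": {"plan": [[0.0002,0.002,0,0,0,0,0.3],[0,0,0,0,0,0,0.3],[0,0,0,0,0,0,0.3],[0,0,0,0,0,0,0.3],[0,0,0,0,0,0,0.3]]}}

```text
time: 9.7
eef_pos: [0.5665, -0.0975, 0.0178]
tool_rot: [0.734, 0.679, 0.0, 0.0]
ft_force: [-0.3, -4.0, 2.0]
opening: 0.505
```

Request:
{"fn": "carry_out", "kwargs": {"plan": [[0.0002,0.002,0,0,0,0,0.3],[0,0,0,0,0,0,0.3],[0,0,0,0,0,0,0.3],[0,0,0,0,0,0,0.3],[0,0,0,0,0,0,0.3]]}}

```text
time: 10.32
eef_pos: [0.5666, -0.097, 0.0178]
tool_rot: [0.734, 0.679, 0.0, 0.0]
ft_force: [-0.7, -2.6, 2.8]
opening: 0.504
```

Request:
{"fn": "carry_out", "kwargs": {"plan": [[0.0002,0.002,0,0,0,0,0.3],[0,0,0,0,0,0,0.3],[0.0001,0.002,0,0,0,0,0.3],[0,0,0,0,0,0,0.3],[0,0,0,0,0,0,0.3]]}}

```text
time: 10.95
eef_pos: [0.5667, -0.096, 0.0178]
tool_rot: [0.734, 0.679, 0.0, -0.0]
ft_force: [-0.1, -2.9, 3.5]
opening: 0.502
```

Request:
{"fn": "carry_out", "kwargs": {"plan": [[0.0002,0.002,0,0,0,0,0.3],[0,0,0,0,0,0,0.3],[0,0,0,0,0,0,0.3],[0,0,0,0,0,0,0.3],[0,0,0,0,0,0,0.3]]}}

```text
time: 11.58
eef_pos: [0.5667, -0.0959, 0.0178]
tool_rot: [0.734, 0.679, -0.0, 0.0]
ft_force: [-0.6, -5.5, 2.9]
opening: 0.505
```

Request:
{"fn": "carry_out", "kwargs": {"plan": [[0.0001,0.002,0,0,0,0,0.3],[0,0,0,0,0,0,0.3],[0,0,0,0,0,0,0.3],[0,0,0,0,0,0,0.3],[0,0,0,0,0,0,0.3]]}}

```text
time: 12.2
eef_pos: [0.5667, -0.0958, 0.0178]
tool_rot: [0.734, 0.679, -0.001, 0.001]
ft_force: [-1.3, -7.2, 3.2]
opening: 0.503
```

The buffers are in contact: the force rose to 7 N while the motion stalled. I'll release, back off upwards and go to the lever.

Request:
{"fn": "carry_out", "kwargs": {"plan": [[0,-0.002,0,0,0,0,1],[0,0,0,0,0,0,1],[0,0,0,0,0,0,1],[0,0,0.1,0,0,0,1],[0,0,0.15,0,0,0,1]]}}

```text
time: 12.82
eef_pos: [0.5653, -0.0948, 0.0796]
tool_rot: [0.734, 0.679, -0.001, -0.002]
ft_force: [0.6, -0.3, 0.3]
opening: 1.002
```

Request:
{"fn": "carry_out", "kwargs": {"plan": [[0,0,0.2,0,0,0.087,1],[0,0,0.1,0,0,0.087,1],[0,0,0,0,0,0.087,1],[0,0.05,0,0,0,0.087,1],[0.05,0.1,0,0,0,0.087,1]]}}

```text
time: 13.45
eef_pos: [0.5784, -0.0579, 0.1553]
tool_rot: [0.359, 0.933, 0.0, -0.001]
ft_force: [1.0, 0.2, -0.1]
opening: 1.0
```

Request:
{"fn": "carry_out", "kwargs": {"plan": [[0.05,0.1,0,0,0,0.087,0.6],[0.05,0.1,0,0,0,0.087,0.6],[0.05,0.1,0,0,0,0.087,0.6],[0.05,0.1,0,0,0,0.087,0.6],[0,0,0,0,0,0,0.6]]}}

```text
time: 14.08
eef_pos: [0.6297, 0.044, 0.1549]
tool_rot: [0.004, 1.0, 0.0, -0.0]
ft_force: [0.0, 0.4, -1.0]
opening: 0.6
```

```bash
python3 - <<'E'
from h import *
np.set_printoptions(precision=4,suppress=True)
st=manip.sense();print(st['eef_pos'],st['tool_rot'],st['ft_force'],st['q'])
O=np.array([.5805,.076])
for nm in ['wrist','scene','side']:
    p=imaging.get_image(nm); save(p,'e_'+nm)
    P,C=cloud(p,st)
    gr=(P[:,2]>.06)&(P[:,2]<.1)&(np.hypot(P[:,0]-.642,P[:,1]-.088)<.03)&(C.max(1)<60)
    if gr.sum(): print(nm,'grip',gr.sum(),P[gr].mean(0),P[gr].min(0),P[gr].max(0))
    tp=gr&(P[:,2]>.091)
    if tp.sum(): print(nm,'top',tp.sum(),P[tp].mean(0),P[tp].min(0),P[tp].max(0))
    for r in imaging.tip_of('cam_grip',p)[:2]:
        u,v=np.array(r['at'])*[640,480];print(u,v,r['conf'],atz(p,u,v,.072,st))
E
```

```text
[0.6297 0.044  0.1549] [ 0.0037  1.      0.0004 -0.    ] [ 0.0405  0.4258 -0.9564] [ 0.0694  0.4835 -0.0175  1.0698  0.0008  0.0768]
wrist grip 814 [0.6405 0.0868 0.0856] [0.6369 0.0817 0.06  ] [0.6475 0.0943 0.0984]
wrist top 391 [0.6418 0.0878 0.0956] [0.637  0.0817 0.0911] [0.6475 0.0943 0.0984]
403.328 265.92 0.79 [0.6445 0.089  0.072 ]
scene grip 69 [0.6481 0.0906 0.0816] [0.6416 0.0846 0.0611] [0.6514 0.0961 0.0989]
scene top 21 [0.6468 0.0901 0.0948] [0.6416 0.0846 0.0914] [0.6514 0.0961 0.0989]
346.62399999999997 287.808 0.8 [0.6441 0.0904 0.072 ]
side grip 68 [0.6406 0.0852 0.0789] [0.6349 0.0782 0.0604] [0.648  0.0973 0.0984]
side top 14 [0.6405 0.0862 0.0943] [0.6349 0.0804 0.0916] [0.648  0.0973 0.0984]
321.59999999999997 202.60799999999998 0.71 [0.6398 0.0775 0.072 ]
```

View pics/e_wrist.png

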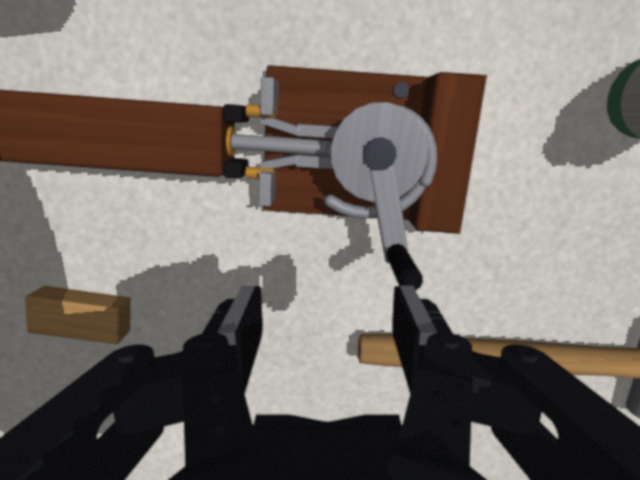

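The rail end touches both pads at (235,113) and (235,168), with the bolt inside the channel. The grip top is at (400,255). Moving over the grip.

Request:
{"fn": "carry_out", "kwargs": {"plan": [[0.025,0.088,0,0,0,0,0.6],[0.026,0.088,0,0,0,0,0.6],[0,0,-0.12,0,0,0,0.6],[0,0,-0.13,0,0,0,0.6],[0,0,-0.124,0,0,0,0.6]]}}

```text
time: 15.0
eef_pos: [0.6425, 0.0879, 0.0609]
tool_rot: [0.004, 1.0, 0.0, 0.0]
ft_force: [-0.1, 0.6, -0.5]
opening: 0.599
```

Request:
{"fn": "carry_out", "kwargs": {"plan": [[0,0,0,0,0,0,0.6],[0,0,0,0,0,0,0.0],[0,0,0,0,0,0,0.0],[0,0,0,0,0,0,0.0],[0,0,0,0,0,0,0.0]], "newtons": 50}}

```text
time: 15.62
eef_pos: [0.6436, 0.0864, 0.0637]
tool_rot: [0.005, 1.0, 0.001, 0.002]
ft_force: [1.0, 1.1, 6.0]
opening: 0.151
```

```bash
python3 - <<'E'
from h import *
np.set_printoptions(precision=4,suppress=True)
st=manip.sense();print(st['eef_pos'],st['tool_rot'],st['ft_force'],st['opening'])
p=imaging.get_image('wrist');save(p,'f_wrist')
P,C=cloud(p,st,(0,250));C=C.astype(int)
ds=(abs(P[:,2]-.047)<.004)&(np.hypot(P[:,0]-.58,P[:,1]-.076)<.036)
print(cv2.minEnclosingCircle((P[ds,:2]*1000).astype(np.float32)),P[ds].mean(0))
E
```

```text
[0.6436 0.0864 0.0637] [0.0047 1.     0.0005 0.002 ] [0.9938 1.077  6.0308] 0.15081770551684207
((582.7965087890625, 78.5257568359375), 33.307674407958984) [0.5801 0.0785 0.0479]
```

View pics/f_wrist.png

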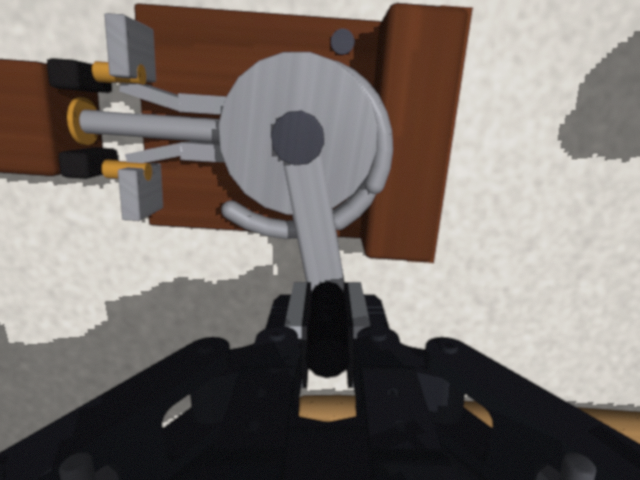

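```bash
cat > arc.py <<'E'
import sys,numpy as np
# args: cmd x,y ; phi list in cam readings
cx,cy=float(sys.argv[1]),float(sys.argv[2]);O=np.array([float(sys.argv[3]),float(sys.argv[4])])
p=np.array([cx,cy])
for c in map(float,sys.argv[5:]):
    ph=np.radians(-94.5)+1.9-c
    t=O+.065*np.array([np.cos(ph),np.sin(ph)]);d=np.round((t-p)/.25,4);p=p+d*.25;print(c,d,p)
E
python3 arc.py .6425 .088 .5805 .076 .2 .35 .5 .65 .8 .95 1.1 1.25 1.4 1.5
```

```text
0.2 [ 0.0117 -0.0348] [0.645425 0.0793  ]
0.35 [-0.001 -0.039] [0.645175 0.06955 ]
0.5 [-0.0067 -0.0384] [0.6435  0.05995]
0.65 [-0.0125 -0.0369] [0.640375 0.050725]
0.8 [-0.0178 -0.0347] [0.635925 0.04205 ]
0.95 [-0.0227 -0.0316] [0.63025 0.03415]
1.1 [-0.0273 -0.0278] [0.623425 0.0272  ]
1.25 [-0.0311 -0.0235] [0.61565  0.021325]
1.4 [-0.0342 -0.0185] [0.6071 0.0167]
1.5 [-0.0243 -0.0095] [0.601025 0.014325]
```

Request:
{"fn": "carry_out", "kwargs": {"plan": [[0.0117,-0.0348,0.01,0,0,0,0],[-0.001,-0.039,0,0,0,0,0],[-0.0067,-0.0384,0,0,0,0,0],[-0.0125,-0.0369,0,0,0,0,0],[-0.0178,-0.0347,0,0,0,0,0]]}}

```text
time: 16.3
eef_pos: [0.6336, 0.0399, 0.0638]
tool_rot: [0.005, 1.0, 0.001, -0.002]
ft_force: [-4.7, 4.4, -0.0]
opening: 0.147
```

```bash
python3 -c "
from h import *
s=manip.sense();print(s['eef_pos'],s['ft_force'],s['wrist_torque'],s['qd'])"
```

```text
[0.63357138 0.03991343 0.06381623] [-4.68472332  4.43271436 -0.04285503] [0.96293836 0.76665821 0.00645308] [-0.10091037 -0.06316427 -0.12210453 -0.05031322  0.0111715  -0.1024292 ]
```

Request:
{"fn": "carry_out", "kwargs": {"plan": [[-0.0227,-0.0316,0,0,0,0,0],[-0.0273,-0.0278,0,0,0,0,0],[-0.0311,-0.0235,0,0,0,0,0],[-0.0342,-0.0185,0,0,0,0,0],[-0.0243,-0.0095,0,0,0,0,0]]}}

```text
time: 16.92
eef_pos: [0.5992, 0.0139, 0.0638]
tool_rot: [0.004, 1.0, 0.002, -0.001]
ft_force: [-1.5, 8.4, -3.0]
opening: 0.148
```

```bash
python3 - <<'E'
from h import *
s=manip.sense();print(s['eef_pos'],s['ft_force'],s['wrist_torque'])
p=imaging.get_image('wrist');save(p,'g_wrist')
p=imaging.get_image('side');save(p,'g_side')
E
```

```text
[0.59916231 0.013943   0.06381657] [-1.46362647  8.3673534  -2.99514977] [1.73504554 0.2184248  0.01826925]
```

View pics/g_wrist.png

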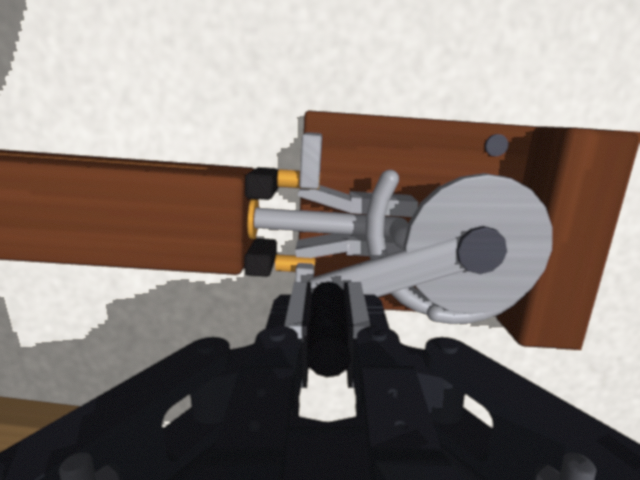

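The hook has swept in front of the bolt head and caught it at about (370,220). Refining the circle centre from the positions recorded so far.

```bash
python3 - <<'E'
import numpy as np
from scipy.optimize import least_squares
Q=np.array([[.6436,.0864],[.6336,.0399],[.5992,.0139]])
r=least_squares(lambda c:np.hypot(*(Q-c).T)-.065,[.58,.076]);print(r.x,r.fun)
c=np.array([.5795,.0775])
for q in Q: print(1.9-np.radians(94.5)-np.arctan2(*(q-c)[::-1]), np.hypot(*(q-c)))
E
python3 arc.py .601 .0143 .5795 .0777 1.55 1.6 1.65 1.7 1.75 1.8 1.85 1.9 1.95 2.0 2.05 2.1 2.15 2.2 2.25 2.3 2.35 2.4 2.45 2.5
```

```text
[0.5794551  0.07583832] [ 8.59746469e-06 -1.35924855e-05  9.35555966e-06]
0.11270034840699694 0.064714913273526
0.8580324600815927 0.06588300236024466
1.5210840457985457 0.06658115348955737
1.55 [-0.0163  0.0031] [0.596925 0.015075]
1.6 [-0.0126 -0.0032] [0.593775 0.014275]
1.65 [-0.0127 -0.0025] [0.5906  0.01365]
1.7 [-0.0129 -0.0019] [0.587375 0.013175]
1.75 [-0.0129 -0.0012] [0.58415  0.012875]
1.8 [-0.013  -0.0006] [0.5809   0.012725]
1.85 [-0.013  0.   ] [0.57765  0.012725]
1.9 [-0.013   0.0007] [0.5744 0.0129]
1.95 [-0.0129  0.0013] [0.571175 0.013225]
2.0 [-0.0129  0.002 ] [0.56795  0.013725]
2.05 [-0.0127  0.0027] [0.564775 0.0144  ]
2.1 [-0.0126  0.0032] [0.561625 0.0152  ]
2.15 [-0.0124  0.0039] [0.558525 0.016175]
2.2 [-0.0122  0.0045] [0.555475 0.0173  ]
2.25 [-0.0119  0.0051] [0.5525   0.018575]
2.3 [-0.0117  0.0057] [0.549575 0.02    ]
2.35 [-0.0114  0.0063] [0.546725 0.021575]
2.4 [-0.0111  0.0068] [0.54395  0.023275]
2.45 [-0.0107  0.0074] [0.541275 0.025125]
2.5 [-0.0103  0.0079] [0.5387 0.0271]
```

Request:
{"fn": "carry_out", "kwargs": {"plan": [[-0.0163,0.0031,0,0,0,0,0],[-0.0126,-0.0032,0,0,0,0,0],[-0.0127,-0.0025,0,0,0,0,0],[-0.0129,-0.0019,0,0,0,0,0],[-0.0129,-0.0012,0,0,0,0,0]]}}

```text
time: 17.65
eef_pos: [0.5834, 0.0112, 0.0639]
tool_rot: [0.005, 1.0, 0.0, -0.0]
ft_force: [0.5, 4.0, -7.2]
opening: 0.149
```

Request:
{"fn": "carry_out", "kwargs": {"plan": [[-0.013,-0.0006,0,0,0,0,0],[-0.013,0,0,0,0,0,0],[-0.013,0.0007,0,0,0,0,0],[-0.0129,0.0013,0,0,0,0,0],[-0.0129,0.002,0,0,0,0,0]]}}

```text
time: 18.27
eef_pos: [0.5678, 0.0121, 0.064]
tool_rot: [0.005, 1.0, 0.001, 0.0]
ft_force: [3.4, 4.7, -9.6]
opening: 0.148
```

Request:
{"fn": "carry_out", "kwargs": {"plan": [[-0.0127,0.0057,-0.003,0,0,0,0],[-0.0126,0.0032,-0.002,0,0,0,0],[-0.0124,0.0039,0,0,0,0,0],[-0.0122,0.0045,0,0,0,0,0],[-0.0119,0.0051,0,0,0,0,0]]}}

```text
time: 18.9
eef_pos: [0.5525, 0.017, 0.0638]
tool_rot: [0.005, 1.0, -0.0, 0.001]
ft_force: [1.4, 0.8, 2.8]
opening: 0.152
```

```bash
cat > feel.py <<'E'
from h import *
s=manip.sense();c=np.array([.5795,.076]);q=s['eef_pos'][:2]-c;ph=np.arctan2(q[1],q[0])
cam=1.9-np.radians(94.5)-ph; cam=cam%(2*np.pi)
u=q/np.hypot(*q);t=np.array([u[1],-u[0]]);F=s['ft_force'][:2]
print('cam %.3f r %.4f pos %s resist %.2f out %.2f z %.1f zpos %.4f'%(cam,np.hypot(*q),s['eef_pos'][:2].round(4),-t@F,u@F,s['ft_force'][2],s['eef_pos'][2]),s['wrist_torque'].round(2))
E
python3 feel.py
```

```text
cam 2.251 r 0.0649 pos [0.5525 0.017 ] resist 0.98 out -1.33 z 2.8 zpos 0.0638 [ 0.08 -0.34 -0.01]
```

Request:
{"fn": "carry_out", "kwargs": {"plan": [[-0.0117,0.0057,0,0,0,0,0],[-0.0114,0.0063,0,0,0,0,0],[-0.0111,0.0068,0,0,0,0,0],[-0.0107,0.0074,0,0,0,0,0],[-0.0103,0.0079,0,0,0,0,0]]}}

```text
time: 19.52
eef_pos: [0.5391, 0.0251, 0.0637]
tool_rot: [0.005, 1.0, -0.001, 0.001]
ft_force: [2.4, -3.3, 4.5]
opening: 0.151
```

```bash
python3 feel.py; python3 arc.py .5387 .0271 .5795 .0777 2.54 2.58 2.62 2.66 2.7 2.74 2.78 2.82 2.86 2.9 2.93 2.96 2.99 3.02 3.05 3.08 3.11 3.14 3.17 3.2 3.23 3.26 3.29 3.32 3.35
```

```text
cam 2.493 r 0.0650 pos [0.5391 0.0251] resist 3.95 out 1.13 z 4.5 zpos 0.0637 [-0.56 -0.58 -0.01]
2.54 [-0.008   0.0067] [0.5367   0.028775]
2.58 [-0.0076  0.007 ] [0.5348   0.030525]
2.62 [-0.0074  0.0073] [0.53295 0.03235]
2.66 [-0.0072  0.0076] [0.53115 0.03425]
2.7 [-0.0068  0.0078] [0.52945 0.0362 ]
2.74 [-0.0064  0.0082] [0.52785 0.03825]
2.78 [-0.0062  0.0084] [0.5263  0.04035]
2.82 [-0.0058  0.0086] [0.52485 0.0425 ]
2.86 [-0.0054  0.0089] [0.5235   0.044725]
2.9 [-0.0051  0.009 ] [0.522225 0.046975]
2.93 [-0.0036  0.0069] [0.521325 0.0487  ]
2.96 [-0.0034  0.0071] [0.520475 0.050475]
2.99 [-0.0031  0.0071] [0.5197  0.05225]
3.02 [-0.003   0.0072] [0.51895 0.05405]
3.05 [-0.0027  0.0073] [0.518275 0.055875]
3.08 [-0.0025  0.0074] [0.51765  0.057725]
3.11 [-0.0023  0.0075] [0.517075 0.0596  ]
3.14 [-0.0021  0.0075] [0.51655  0.061475]
3.17 [-0.0018  0.0076] [0.5161   0.063375]
3.2 [-0.0016  0.0076] [0.5157   0.065275]
3.23 [-0.0014  0.0077] [0.51535 0.0672 ]
3.26 [-0.0011  0.0077] [0.515075 0.069125]
3.29 [-0.0009  0.0078] [0.51485  0.071075]
3.32 [-0.0007  0.0077] [0.514675 0.073   ]
3.35 [-0.0005  0.0078] [0.51455 0.07495]
```

Request:
{"fn": "carry_out", "kwargs": {"plan": [[-0.004,0.0033,0,0,0,0,0],[-0.004,0.0034,0,0,0,0,0],[-0.0038,0.0035,0,0,0,0,0],[-0.0038,0.0035,0,0,0,0,0],[-0.0037,0.0036,0,0,0,0,0]]}}

```text
time: 20.15
eef_pos: [0.5349, 0.0288, 0.0637]
tool_rot: [0.005, 1.0, -0.002, 0.002]
ft_force: [4.6, -5.9, 5.1]
opening: 0.148
```

```bash
python3 feel.py
```

```text
cam 2.578 r 0.0649 pos [0.5349 0.0288] resist 7.36 out 1.17 z 5.1 zpos 0.0637 [-1.1  -0.81  0.02]
```

Request:
{"fn": "carry_out", "kwargs": {"plan": [[-0.0036,0.0037,0,0,0,0,0],[-0.0036,0.0037,0,0,0,0,0],[-0.0036,0.0038,0,0,0,0,0],[-0.0035,0.0038,0,0,0,0,0],[-0.0034,0.0039,0,0,0,0,0]]}}

```text
time: 20.78
eef_pos: [0.5313, 0.0326, 0.0638]
tool_rot: [0.005, 1.0, -0.003, 0.002]
ft_force: [4.8, -8.4, 3.8]
opening: 0.147
```

```bash
python3 feel.py
```

```text
cam 2.659 r 0.0649 pos [0.5313 0.0326] resist 9.47 out 2.00 z 3.8 zpos 0.0638 [-1.53 -1.03 -0.02]
```

Request:
{"fn": "carry_out", "kwargs": {"plan": [[-0.0025,0.0029,0,0,0,0,0],[-0.0025,0.0029,0,0,0,0,0],[-0.0024,0.003,0,0,0,0,0],[-0.0024,0.003,0,0,0,0,0],[-0.0023,0.003,0,0,0,0,0]]}}

```text
time: 21.4
eef_pos: [0.5289, 0.0353, 0.0638]
tool_rot: [0.006, 1.0, -0.004, 0.003]
ft_force: [6.4, -11.5, 2.4]
opening: 0.147
```

```bash
python3 feel.py
```

```text
cam 2.715 r 0.0649 pos [0.5289 0.0353] resist 12.98 out 2.17 z 2.4 zpos 0.0638 [-2.06 -1.36  0.  ]
```

The resistance is now about 12–13 N against the 11.7 N target at this reading. The lever has turned about 0.29 rad since it began to bite, which works out to roughly 19 N of clamping force. I'll stop here, ease off the arm's load, release and lift.

Request:
{"fn": "carry_out", "kwargs": {"plan": [[0.0025,-0.003,0,0,0,0,0],[0.0025,-0.003,0,0,0,0,0],[0,0,0,0,0,0,0],[0,0,0,0,0,0,0],[0,0,0,0,0,0,0]]}}

```text
time: 22.02
eef_pos: [0.5286, 0.0355, 0.0637]
tool_rot: [0.005, 1.0, -0.002, 0.001]
ft_force: [3.8, -6.1, 4.7]
opening: 0.151
```

```bash
python3 feel.py
```

```text
cam 2.720 r 0.0650 pos [0.5286 0.0355] resist 7.14 out 0.78 z 4.7 zpos 0.0637 [-1.06 -0.73  0.02]
```

Request:
{"fn": "carry_out", "kwargs": {"plan": [[0.003,-0.0035,0,0,0,0,0],[0,0,0,0,0,0,0],[0,0,0,0,0,0,0.5],[0,0,0,0,0,0,0.5],[0,0,0,0,0,0,0.5]]}}

```text
time: 22.65
eef_pos: [0.5268, 0.0364, 0.0624]
tool_rot: [0.005, 1.0, 0.0, -0.001]
ft_force: [-0.3, -0.6, 0.5]
opening: 0.5
```

Request:
{"fn": "carry_out", "kwargs": {"plan": [[0,0,0.1,0,0,0,0.5],[0,0,0.16,0,0,0,0.5],[0,0,0.16,0,0,0,0.5],[0,0,0.16,0,0,0,0.5],[0,0,0,0,0,0,0.5]]}}

```text
time: 23.28
eef_pos: [0.53, 0.0366, 0.2112]
tool_rot: [0.005, 1.0, 0.0, 0.003]
ft_force: [0.5, 0.2, -1.0]
opening: 0.506
```

```bash
python3 - <<'E'
from h import *
np.set_printoptions(precision=4,suppress=True)
s=manip.sense();print(s['time'],s['eef_pos'],s['ft_force'],s['opening'])
p=imaging.get_image('wrist');save(p,'z_wrist')
P,C=cloud(p,s)
gr=(P[:,2]>.09)&(P[:,2]<.1)&(np.hypot(P[:,0]-.528,P[:,1]-.036)<.025)&(C.max(1)<70)
print(gr.sum(),P[gr].mean(0))
p=imaging.get_image('side');save(p,'z_side')
p=imaging.get_image('scene');save(p,'z_scene')
E
```

```text
23.275 [0.53   0.0366 0.2112] [ 0.4502  0.2402 -1.0295] 0.5055279216900777
334 [0.53   0.0339 0.0956]
```

View pics/z_wrist.png

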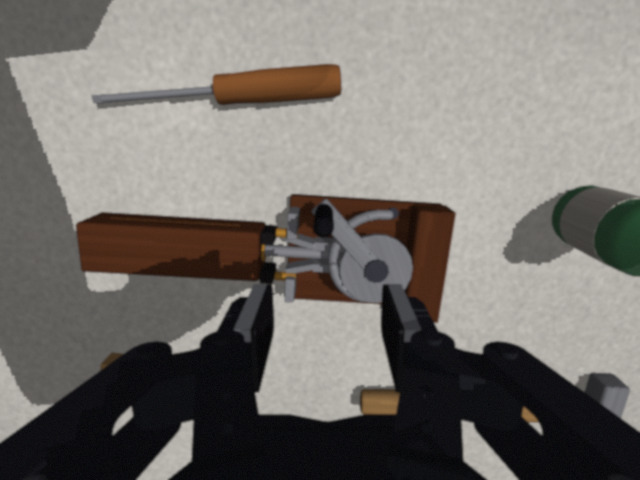

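View pics/z_side.png

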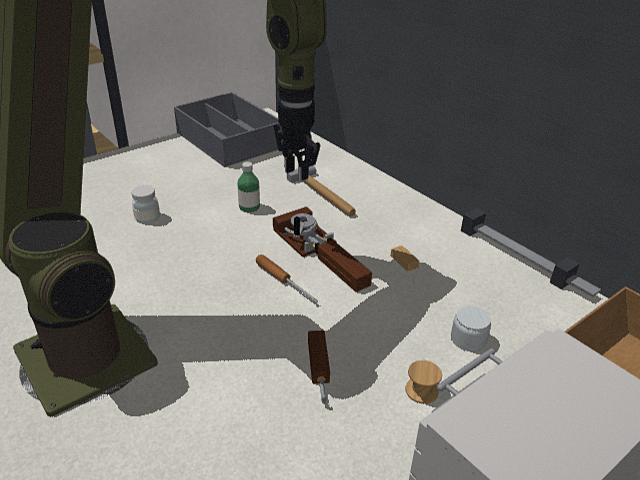

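The wrist image shows the lever grip at (323,220) and the hook round the bolt head. The rail sits square on both pads, and the other objects look undisturbed. Handing in.

```bash
python3 -c "
from h import *
print(manip.finish_job())"
```

```text
the job is handed in; nothing more can be done
None
```

The rail is in the block and clamped. I let go of everything and handed the job in at about 23 s; no verdict was reported.

- **Rail:** I gripped the larger of the two look-alikes, lined its bolt up with the channel and slid it in. I stopped when it met the buffers at about 7 N, then let go.
- **Lever:** I led the crank clockwise from a reading of about 0.1 to about 2.7 rad. The wrist picture partway round showed the hook catching the bolt head.
- **Tightness:** The lever began to bite at about 2.43 rad and read 12–13 N across the grip while turning at 2.7, against a target of about 11.7 N. From the turn since the bite, I estimate a clamping force of about 19 N. The force readings vary by about 1 N, and the clamping force itself can't be measured directly.
- **Last checks:** After release the force on the tool was back near zero. The final wrist picture put the lever at about 2.69 rad against 2.72 when I let go, which is within camera error. The rail sat square on both pads, and the bystanders looked unmoved in the side and wrist views. I did not view the final scene picture.

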